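Open the packing-side door of the chilled pass-through

ROBOT

A 6-joint arm with a two-finger parallel gripper is mounted at the origin on the work surface. World frame = base frame: x ahead of the robot, y to its left, z up, the work surface at z = 0. Lengths are in m, angles in rad, forces in N, time in s.
With the tool pointing down it reaches from about 0.35 to 0.975 m from the base axis. Payload 7.1 kg.
Tool frame: the origin (TCP) lies midway between the tips of the shut fingers; the grasp point (between the pads) lies 19 mm behind it; z points along the fingers, y is the line along which they close (so a half turn about z gives the same grasp; the last joint's range is limited). The gripper opens to 88 mm and grips with 3 to 60 N. Pads are 20 mm wide; open, the fingers measure 115 mm over their backs; the gripper's body (75 mm by 178 mm) begins 61 mm behind the grasp point.
Start: joints at [1.166, 0.423, 1.63, -0, 1.089, -0.019], TCP at [0.235, 0.579, 0.223] pointing down, gripper open.
Joint ranges: [-3, 3], [-0.9, 2.11], [0.09, 2.58], [-1.31, 4.45], [0.11, 2.69], [-2.54, 2.54]. Speed limits (rad/s): [2.39, 2.39, 3.01, 3.14, 3.14, 3.14].

INTERFACE

Orientations are given as a unit quaternion [x, y, z, w].
In Python, from station import robot, eoat, inverse_kinematics, monitor, imaging, workorder gives the robot as it stands. The module is installed in compiled form; this text tells all that it offers. Calls block until the motion is done:
- robot.goto(position, orientation): joint-space move of the TCP to a pose.
- robot.move_linear(position, feed=0.15, orientation=None, force_limit=None): straight line of the TCP; orientation=None keeps the orientation; feed is the mean speed in m/s. With force_limit (N) it stops when the force on the tool has changed by that much, and returns True; else False.
- robot.movej(angles): joint-space move.
- eoat.release() and eoat.grasp(grip_force=None): open the fingers fully, or close them until they stop; grip_force is the grip in N (None keeps the last).
- robot.sleep(seconds).
- inverse_kinematics(position, orientation): joint angles nearest the present ones, or None.
- monitor.get_obs(): the state.
- imaging.grab_frame(name): name is "scene" or "top" or "wrist"; returns a dict with "image" (384x512x3 uint8, red, green, blue), "vfov" (degrees; the focal length in pixels is half the picture's height over the tangent of half this angle, whatever the lens; pixels are square), "cx", "cy" (the principal point, pixels), "view" (4x4, takes a point from world to camera coordinates). Camera axes: x right, y down, z forward; pixel columns grow to the right and rows downward; lengths in m; the calibration is good to about 2 mm. A picture is of the moment at which its call begins. There is no depth.
A pose or a line that the arm cannot do raises robot.Unreachable and nothing moves.
- workorder.job_done(): hands the job in; it is judged then, once.
The state is a dict: "time": time; "qpos": joint angles; "joint_vel": joint speeds; "joint_torque": joint torques, N m; "tcp_pos": TCP position; "eef_rot": TCP orientation; "force": force on the tool from outside, world axes, zero at the start; "moment": the same for the moment, N m; "width": finger opening in m; "grip_force": force on a finger pad.
Only numpy, scipy, OpenCV 4.12 (cv2) and the standard library are available. Lean on these libraries where they do the work, as an engineer would, in place of code of your own. Each camera call takes 0.05 s, during which the arm holds its last target. There are 200 camera calls.

TASK

The next tray of packs is waiting in the pass-through chamber of the bench chiller. First feel that the inner door (blue grip, chiller side) is really shut: push its grip down until it comes up solid on its sill and keep it firmly pressed for a moment, but not so hard that the seal is crushed. Only then lift the red bolt handle out of its notch, draw the bolt fully back, raise the outer door (black grip) all the way up and leave it open, with nothing else on the bench disturbed.

Things in the scene. Friction and masses are not known exactly. Their poses are not given: they have to be found in the camera images.
- hatch: Fixed steel pass-through chamber, 240 (x) by 262 (y) mm, flat roof 150 mm above the bench. Origin: centre of its underside, on the bench; z up. Its -y end joins a low chiller 175 mm high. White doors slide straight up in channels at y = +115 (outer) and -115 mm (inner). The barrel bolt lies on the roof along y, axis at x = +60, z = 172 mm. A loose 45 mm pot stands on the roof near x = -80.
- inner_door: Inner door: white blade 198 wide, 10 thick, 172 mm high; origin: middle of its bottom edge. It shuts on a hidden adjustable sill: its origin is then 20 to 32 mm above the bench, differing each time. It starts 1 to 32 mm off the sill, slides down under 2 to 9 N and stays put. On the sill's rubber seal (10 N per mm) it comes up solid: keep 15 to 30 N on it for 0.5 s; over 45 N crushes the seal.
- inner_grip (a point): Middle of the top face of the blue grip rail along the inner door's top edge (110 along the hatch's x, 16 thick along y, 28 mm high), 194 mm above the door's bottom edge: 214 to 226 mm above the bench when shut.
- bolt_handle (a joint): Turn of the bolt's handle about the bolt's axis (rad): 0 = lying level in its notch, pointing to the hatch's +x; 1.57 = upright. It clears the notch above about 0.75 and stays where it is left (light friction).
- bolt_knob (a point): Centre of the red ball knob, 20 mm across, at the end of the bolt handle, 70 mm from the bolt's axis. In the hatch's frame, bolt shut: at (130, 42, 172) mm with the handle down, just over the roof's edge; at (60, 42, 242) with it upright. Hold it lightly (8 N): it must turn between the fingers or it works its way out. Stem 9 mm; notch cheeks reach 26 mm from the axis, bolt parts 13 mm above it.
- bolt (a joint): Travel of the bolt rod (m): 0 = shot through the outer door's blade; 0.045 = fully drawn at its stop, towards the hatch's -y. Takes some 4 N once the handle is clear of the notch. It frees the door from 0.025 on.
- outer_door (a joint): Height the outer door is raised (m): 0 = shut, 0.105 = fully open, at its stop. It stays where it is left; raising it takes 12 to 17 N.
- outer_grip (a point): Centre of the black grip rail on the outer door's top edge (110 along the hatch's x, 16 thick along y, 28 mm high): at (0, 115, 200) mm in the hatch's frame when shut. The white blade below it is 10 mm thick.
- label_pot: Bystander: small white pot, yellow cap, 48 mm across, 45 mm high, on the chamber's roof.
- empty_tray: Bystander: empty black tray 130 by 180 by 40 mm on the bench outside the outer door.

How it is judged:
On the way, in this order (a step that is already met when the one before it is completed fails the run):
1. the inner door is shut and pressed on its sill with more than 8 N by the fingers (z of inner_door in the frame of sill below 0.002 m and contact force between inner_door and sill above 8 N and contact force between the fingers and inner_door above 3 N), for 0.3 s.
2. the bolt is drawn back at least 38 mm (value of joint bolt above 0.038 m), for 0.1 s.
3. the outer door is raised at least 98 mm (value of joint outer_door above 0.098 m), for 0.1 s.
At the end, for the whole second after the job is handed in: The outer door stands still, raised at least 95 mm; the bolt is drawn at least 35 mm; the inner door is shut within 3 mm of its sill (value of joint outer_door above 0.095 m and value of joint bolt above 0.035 m and velocity of joint outer_door between -0.01 and 0.01 m/s and z of inner_door in the frame of sill below 0.003 m); the robot touches nothing.
It fails at once if the outer door is raised more than 8 mm while the inner door is more than 3 mm off its sill (value of joint outer_door above 0.008 m and z of inner_door in the frame of sill above 0.003 m).
It fails at once if the inner door is pressed on its sill with more than 45 N (contact force between inner_door and sill above 45 N).
It fails at once if a loose thing on the bench or the roof is moved more than 30 mm (distance of any of label_pot, empty_tray, pink_tub, tray_stack, spray_bottle, honing_steel, scraper from where it was at the start of the episode above 0.03 m).
It also fails if it takes over 64 s, if anything falls off the work surface, if the arm or the gripper's body presses on something with over 40 N, if the wrist force passes 120 N, or if a joint passes its speed limit or range.

## Working session

There is one attempt and no reset: what is moved stays moved. The work goes in short steps, each a Python script; the robot and the scene stay as the last script left them, time stands still between calls to the robot, and variables do not carry over. Pictures are saved under pics/ and viewed, at most 10 in all, crops included, and the job is handed in when it is done.

```bash
mkdir -p pics; ls; python3 - <<'E'
from station import *
import cv2,numpy as np
ims=[]
for n in ["scene","top"]:
    f=imaging.grab_frame(n); print(n,f["vfov"],f["cx"],f["cy"],np.round(f["view"],4).tolist())
    cv2.imwrite(f"pics/{n}0.png",f["image"][:,:,::-1])
o=monitor.get_obs(); print(o["time"],o["tcp_pos"],o["eef_rot"],o["force"])
E
```

```text
pics
scene 50.112880715959676 258.02328336730676 195.1616566835858 [[-0.2583, -0.966, 0.0081, 0.2426], [-0.8557, 0.2249, -0.4661, 0.515], [0.4485, -0.1274, -0.8847, 0.7818], [0.0, 0.0, 0.0, 1.0]]
top 46.65004280975627 255.6235807310069 192.2634231685973 [[0.0292, -0.9995, 0.0134, 0.0979], [-0.9982, -0.0299, -0.0523, 0.5582], [0.0526, -0.0118, -0.9985, 1.0861], [0.0, 0.0, 0.0, 1.0]]
0.1 [0.23496487 0.57861951 0.22200557] [ 1.91706327e-01  9.81452106e-01 -6.56084772e-04 -1.32546654e-04] [ 0.32310587 -0.26819047 -0.70348492]
```

View pics/scene0.png

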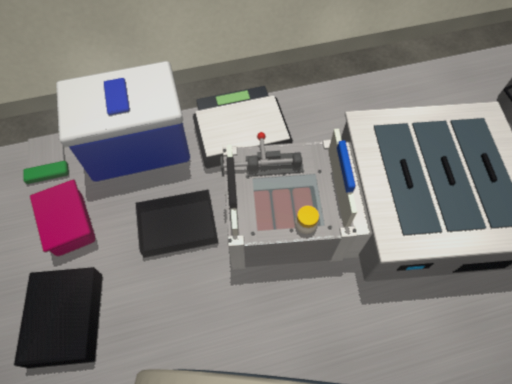

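View pics/top0.png

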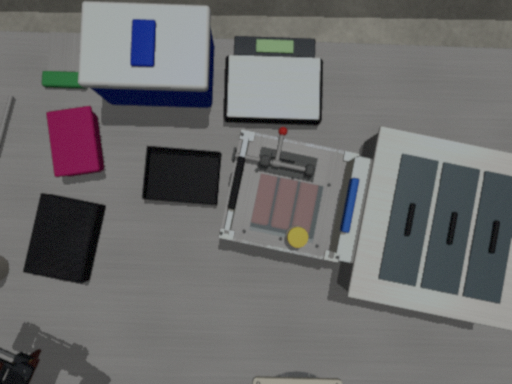

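The scene shows the hatch around (295,195) in the top view. The black outer grip is at about (236,183), the blue inner grip at (350,205), the red knob at (283,131) and the yellow-capped pot at (298,237). The hatch's +y points to image left.

```bash
cat > h.py <<'E'
from station import *
import cv2,numpy as np
def cam(f):
    V=np.array(f["view"]);fl=f["image"].shape[0]/2/np.tan(np.radians(f["vfov"])/2)
    return V,fl
def ray(f,uv):
    V,fl=cam(f);R=V[:3,:3];d=R.T@np.array([(uv[0]-f["cx"])/fl,(uv[1]-f["cy"])/fl,1.])
    return -R.T@V[:3,3],d/np.linalg.norm(d)
def onz(f,uv,z):
    c,d=ray(f,uv);return c+d*(z-c[2])/d[2]
def tri(f1,u1,f2,u2):
    c1,d1=ray(f1,u1);c2,d2=ray(f2,u2)
    s=np.linalg.lstsq(np.c_[d1,-d2],c2-c1,rcond=None)[0]
    a,b=c1+d1*s[0],c2+d2*s[1];return (a+b)/2,np.linalg.norm(a-b)
def blob(f,lo,hi,box):
    "largest blob in HSV range within box x0,y0,x1,y1: centroid, ends of long axis, size"
    m=cv2.inRange(cv2.cvtColor(f["image"],cv2.COLOR_RGB2HSV),np.array(lo),np.array(hi))
    k=np.zeros_like(m);x0,y0,x1,y1=box;k[y0:y1,x0:x1]=m[y0:y1,x0:x1]
    c=max(cv2.findContours(k,cv2.RETR_EXTERNAL,cv2.CHAIN_APPROX_NONE)[0],key=cv2.contourArea)
    p=cv2.boxPoints(r:=cv2.minAreaRect(c))
    e=[(p[i]+p[(i+1)%4])/2 for i in range(4)]
    e=sorted([e[0],e[2]] if np.linalg.norm(e[0]-e[2])>np.linalg.norm(e[1]-e[3]) else [e[1],e[3]],key=lambda q:q[1])
    return np.array(r[0]),e,r[1]
E
python3 - <<'E'
from h import *
np.set_printoptions(precision=4,suppress=True)
s=imaging.grab_frame("scene");t=imaging.grab_frame("top")
R=((0,150,90),(6,255,255));B=((105,150,60),(128,255,255));K=((0,0,0),(179,255,60));Y=((20,150,100),(32,255,255))
bx={'knob':(R,(250,125,275,145),(272,122,295,140)),'blue':(B,(330,130,362,200),(335,170,365,240)),'black':(K,(226,150,240,212),(226,152,246,212)),'pot':(Y,(290,200,325,235),(282,222,315,252))}
for n,(c,b1,b2) in bx.items():
    a=blob(s,*c,b1);b=blob(t,*c,b2)
    print(n,a[0],a[2],b[0],b[2],'tri',*tri(s,a[0],t,b[0]))
    if n in('blue','black'):
        P=[tri(s,a[1][i],t,b[1][i])[0] for i in(0,1)];Z=[onz(t,b[1][i],.214 if n=='black' else .225) for i in(0,1)]
        d=P[0]-P[1];dz=Z[0]-Z[1]
        print('  ends',*P,'len',np.linalg.norm(d),'yaw',np.degrees(np.arctan2(d[1],d[0])),'| top z',*Z,np.linalg.norm(dz),np.degrees(np.arctan2(dz[1],dz[0])))
    if n=='knob': print('  onz .172',onz(t,b[0],.172),onz(s,a[0],.172))
v=np.concatenate([cv2.resize(s["image"][115:260,210:375],None,fx=2.4,fy=2.4,interpolation=2),cv2.resize(t["image"][115:260,215:380],None,fx=2.4,fy=2.4,interpolation=2)],1)
cv2.imwrite('pics/crop1.png',v[:,:,::-1])
E
```

```text
knob [261. 135.] (4.0, 6.0) [282.5 130.5] (7.0, 7.0) tri [0.6792 0.0637 0.1781] 0.0009150440106011539
  onz .172 [0.6803 0.0628 0.172 ] [0.6836 0.0628 0.172 ]
blue [345.4921 165.3199] (50.571746826171875, 9.130187034606934) [349.1474 204.7382] (7.854238510131836, 53.522830963134766) tri [ 0.5244 -0.0676  0.2368] 0.0010597602196364651
  ends [ 0.5757 -0.0735  0.249 ] [ 0.4722 -0.06    0.2302] len 0.10597210638803818 yaw -7.414429831861864 | top z [ 0.5775 -0.08    0.225 ] [ 0.472  -0.0615  0.225 ] 0.10719577302318124 -9.916021099694037
black [231.2793 186.3517] (41.107513427734375, 5.813183784484863) [236.4646 182.6847] (8.233386039733887, 52.15871047973633) tri [0.5653 0.158  0.1827] 0.002069388240537129
  ends [0.6206 0.1494 0.1735] [0.5113 0.1662 0.1967] len 0.11301635706104624 yaw -8.729495733528806 | top z [0.6151 0.1477 0.214 ] [0.5107 0.1642 0.214 ] 0.10567017277850703 -9.006381657388927
pot [307.5 216. ] (20.0, 21.0) [294.  243.5] (1.0, 0.0) tri [0.4442 0.0373 0.2226] 0.0003702660445424118
```

View pics/crop1.png

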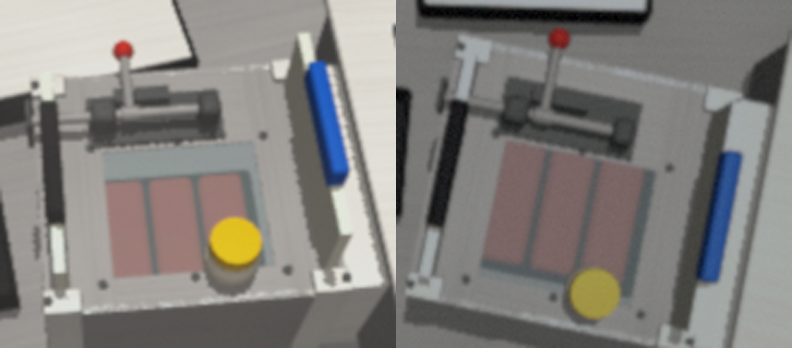

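```bash
cat >> h.py <<'E'
YAW=np.radians(-9.5);C=np.array([.5441,.0434,0])
RH=np.array([[np.cos(YAW),-np.sin(YAW),0],[np.sin(YAW),np.cos(YAW),0],[0,0,1]])
def W(x,y,z): return C+RH@np.array([x,y,z])/1000   # hatch mm -> world m
PH=(YAW+np.pi)/2; Q=[np.cos(PH),np.sin(PH),0,0]    # tool down, closing along hatch y
def st(m=''):
    o=monitor.get_obs();print(m,'t%.1f'%o["time"],'hatch',np.round(RH.T@(np.array(o["tcp_pos"])-C)*1000,1),'F',np.round(o["force"],1),'w%.4f'%o["width"],'g%.1f'%o["grip_force"],flush=True);return o
E
python3 - <<'E'
from h import *
p=np.array(monitor.get_obs()["tcp_pos"]);
robot.move_linear([p[0],p[1],.33],feed=.3); eoat.grasp(10)
robot.goto(W(0,-115,300),Q); st('above')
robot.move_linear(W(0,-115,263),feed=.1); st()
print(robot.move_linear(W(0,-115,208),feed=.015,force_limit=24)); st('stop')
for i in range(3): robot.sleep(.25); st()
E
```

```text
above t4.6 hatch [ 1.000e-01 -1.144e+02  3.000e+02] F [ 0.1  0.9 -0.6] w0.0003 g0.0
 t5.1 hatch [ 1.000e-01 -1.148e+02  2.630e+02] F [ 0.9  0.4 -0.5] w0.0004 g0.0
True
stop t7.5 hatch [ 1.000e-01 -1.150e+02  2.241e+02] F [-1.7 -0.   6.8] w0.0002 g3.4
 t7.8 hatch [ 1.000e-01 -1.150e+02  2.241e+02] F [-2.3  0.2  7. ] w0.0007 g3.3
 t8.0 hatch [ 1.000e-01 -1.150e+02  2.241e+02] F [-1.6 -0.1  6.4] w0.0008 g3.3
 t8.2 hatch [ 1.000e-01 -1.150e+02  2.241e+02] F [-0.9  0.   7.4] w0.0005 g3.3
```

```bash
python3 - <<'E'
from h import *
z=224.1
while z>209:
    z-=.5; robot.move_linear(W(0,-115,z),feed=.012)
    o=st(f'{z:.1f}')
    if o["force"][2]>22: break
for i in range(3): robot.sleep(.3); st('hold')
E
```

```text
223.6 t8.5 hatch [ 1.000e-01 -1.150e+02  2.241e+02] F [-4.3  0.8 10.3] w0.0002 g5.0
223.1 t8.8 hatch [ 1.00e-01 -1.15e+02  2.24e+02] F [-6.2  0.2 13.7] w0.0004 g7.0
222.6 t9.0 hatch [ 2.00e-01 -1.15e+02  2.24e+02] F [-6.5  0.6 17.9] w0.0005 g9.0
222.1 t9.2 hatch [ 2.000e-01 -1.150e+02  2.239e+02] F [-7.4  0.8 20.7] w0.0004 g10.6
221.6 t9.5 hatch [ 2.000e-01 -1.150e+02  2.237e+02] F [-7.6  0.6 23.1] w0.0009 g11.9
hold t9.8 hatch [ 2.000e-01 -1.150e+02  2.237e+02] F [-9.1  0.6 24.1] w0.0004 g11.9
hold t10.1 hatch [ 2.000e-01 -1.150e+02  2.237e+02] F [-9.   1.1 23.3] w0.0006 g11.9
hold t10.4 hatch [ 2.000e-01 -1.150e+02  2.237e+02] F [-9.2  0.9 23.8] w0.0007 g11.9
```

```bash
python3 - <<'E'
from h import *
z=221.6
while z>218:
    z-=.5; robot.move_linear(W(0,-115,z),feed=.012)
    o=st(f'{z:.1f}')
    if o["force"][2]>29: break
for i in range(2): robot.sleep(.3); st('hold')
E
```

```text
221.1 t10.7 hatch [ 2.000e-01 -1.150e+02  2.234e+02] F [-9.4  1.6 26.3] w0.0006 g13.0
220.6 t10.9 hatch [ 2.000e-01 -1.150e+02  2.232e+02] F [-10.1   2.7  28.7] w0.0008 g14.2
220.1 t11.2 hatch [   0.3 -115.   223. ] F [-11.1   2.   30.5] w0.0008 g15.3
hold t11.4 hatch [   0.3 -115.   223. ] F [-10.9   1.8  29.4] w0.0006 g15.3
hold t11.8 hatch [   0.3 -115.   223. ] F [-10.8   1.3  30.6] w0.0007 g15.3
```

The slope is now about 10 N/mm, which is the seal, so the inner door is shut. Next is the knob.

```bash
python3 - <<'E'
from h import *
robot.move_linear(W(0,-115,300),feed=.15); st('up')
robot.goto(W(132,40,250),Q); eoat.release(); st('knob above')
f=imaging.grab_frame("wrist");cv2.imwrite('pics/w1.png',f["image"][:,:,::-1])
hsv=cv2.cvtColor(f["image"],cv2.COLOR_RGB2HSV)
try:
    b=blob(f,(0,150,80),(6,255,255),(0,0,512,384));print(b[0],b[2]);print('knob hatch',RH.T@(onz(f,b[0],.172)-C)*1000)
except Exception as e: print(e)
t=imaging.grab_frame("top");b=blob(t,(105,150,60),(128,255,255),(335,170,365,240));print('blue',b[0])
E
```

```text
up t12.4 hatch [  -0.5 -115.   298.8] F [0.5 0.5 0.2] w0.0004 g0.0
knob above t14.7 hatch [132.  40. 250.] F [ 0.4 -0.6 -0.2] w0.0878 g0.0
[257. 198.] (16.0, 18.0)
knob hatch [133.33268558  43.03943524 172.        ]Traceback (most recent call last):
  File "<stdin>", line 9, in <module>
  File "h.py", line 19, in blob
    c=max(cv2.findContours(k,cv2.RETR_EXTERNAL,cv2.CHAIN_APPROX_NONE)[0],key=cv2.contourArea)
ValueError: max() iterable argument is empty
```

View pics/w1.png

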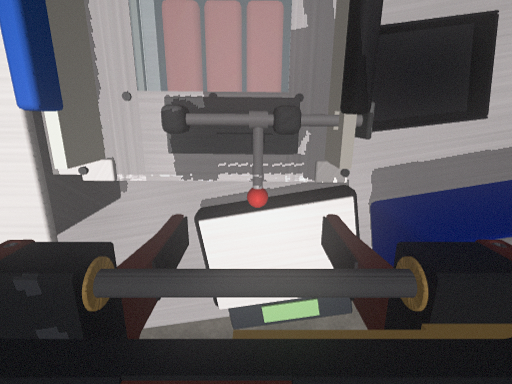

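The wrist view shows the knob at (257,198), which puts it at about (133,43) in the hatch frame, as predicted. The fingers straddle it clear of the white corner post.

```bash
python3 - <<'E'
from h import *
print(robot.move_linear(W(133,42,155),feed=.1,force_limit=8)); st('down')
eoat.grasp(8); st('grasped')
robot.sleep(.1)
for a in np.radians([12,24,36,48,60,72,84]):
    robot.move_linear(W(62.5+70*np.cos(a),42,155+70*np.sin(a)),feed=.06); st(f'{np.degrees(a):.0f}')
f=imaging.grab_frame("wrist");cv2.imwrite('pics/w2.png',f["image"][:,:,::-1])
E
```

```text
False
down t15.9 hatch [133.6  42.1 155.8] F [0.3 0.3 0.7] w0.0879 g0.0
grasped t16.9 hatch [133.   42.2 155. ] F [ 0.6  2.1 -0.2] w0.0191 g8.0
12 t17.4 hatch [131.   42.2 170.1] F [0.6 1.9 0.4] w0.0191 g8.0
24 t17.8 hatch [126.3  42.1 183.7] F [-0.1  2.6 -0.2] w0.0190 g8.0
36 t18.2 hatch [118.9  42.1 196.4] F [0.  3.4 0.1] w0.0195 g8.0
48 t18.6 hatch [109.4  42.1 207.3] F [ 1.5  3.4 -0.1] w0.0190 g8.0
60 t19.0 hatch [ 97.7  42.1 215.9] F [2.3 3.8 1.3] w0.0191 g8.0
72 t19.4 hatch [ 84.5  42.1 222. ] F [1.9 3.2 4.3] w0.0193 g8.0
84 t19.8 hatch [ 70.1  42.1 225. ] F [1.6 3.7 5.2] w0.0190 g8.0
```

View pics/w2.png

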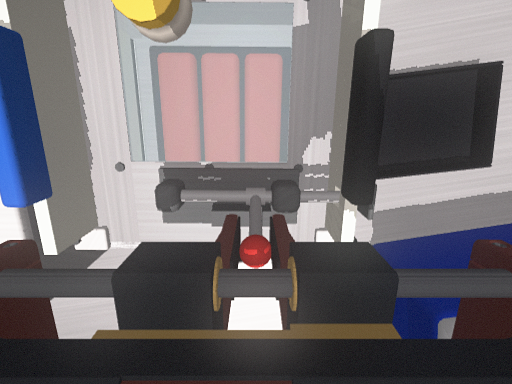

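The knob (255,250) is still held and the handle is up. Next I draw the bolt.

```bash
python3 - <<'E'
from h import *
for y in (30,15,5,0,-3,-5):
    r=robot.move_linear(W(70.1,y,225),feed=.05,force_limit=14); st(f'{y} {r}')
    if r: break
robot.sleep(.2)
f=imaging.grab_frame("wrist");cv2.imwrite('pics/w3.png',f["image"][:,:,::-1])
E
```

```text
30 False t20.2 hatch [ 70.2  29.5 225. ] F [ 1.2 -0.1  4.7] w0.0191 g8.0
15 False t20.7 hatch [ 70.1  14.7 225. ] F [1.6 0.7 4.9] w0.0192 g8.0
5 False t21.0 hatch [ 70.1   4.8 225. ] F [0.7 1.  3.6] w0.0189 g8.0
0 False t21.3 hatch [ 7.01e+01 -1.00e-01  2.25e+02] F [1.3 2.1 3.4] w0.0191 g8.0
-3 False t21.5 hatch [ 70.1  -2.7 225. ] F [1.6 4.7 4. ] w0.0193 g8.0
-5 False t21.8 hatch [ 70.1  -3.2 225. ] F [ 3.6 10.3  2.6] w0.0191 g8.0
```

View pics/w3.png

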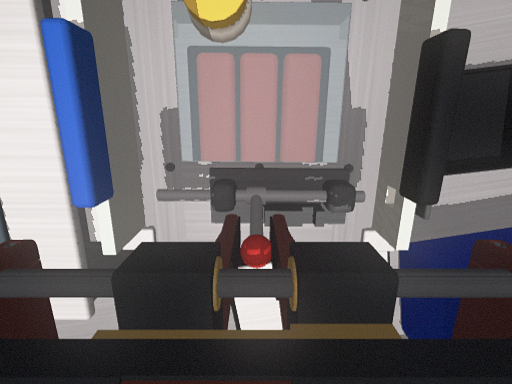

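The rod has left the outer door's blade and sits at its stop. The outer door is next.

```bash
python3 - <<'E'
from h import *
robot.move_linear(W(70.1,-2.5,225),feed=.05); eoat.release(); 
robot.move_linear(W(70.1,-2.5,290),feed=.2); st('up')
robot.goto(W(0,115,260),Q)
print(robot.move_linear(W(0,115,182),feed=.12,force_limit=8)); st('down')
eoat.grasp(50); st('grasped')
for z in (190,205,235,265,280,287,290):
    r=robot.move_linear(W(0,115,z),feed=.06,force_limit=35); st(f'{z} {r}')
    if r: break
f=imaging.grab_frame("scene");cv2.imwrite('pics/s4.png',f["image"][:,:,::-1])
E
```

```text
up t23.9 hatch [ 69.9  -2.5 289.8] F [-0.6 -0.   0.6] w0.0881 g0.0
False
down t25.3 hatch [  0.7 114.9 182.6] F [0.6 0.6 1. ] w0.0876 g0.0
grasped t26.4 hatch [  0.  116.4 182. ] F [ 0.4  6.8 -2.1] w0.0157 g50.0
190 False t26.7 hatch [ -0.  116.4 189.6] F [ 1.4  7.4 -3.2] w0.0156 g50.0
205 False t27.1 hatch [ -0.  116.4 204.6] F [ 2.3  6.3 -4.8] w0.0160 g50.0
235 False t27.7 hatch [ -0.  116.4 234.3] F [ 3.1  7.4 -7.1] w0.0157 g50.0
265 False t28.4 hatch [ -0.  116.4 264.2] F [ 3.3  6.2 -6.3] w0.0156 g50.0
280 False t28.8 hatch [ -0.  116.4 279.3] F [ 3.3  6.5 -5.1] w0.0155 g50.0
287 False t29.0 hatch [-1.000e-01  1.164e+02  2.861e+02] F [ 2.8  6.6 -7. ] w0.0155 g50.0
290 False t29.3 hatch [-1.000e-01  1.163e+02  2.871e+02] F [  9.    8.  -20.1] w0.0158 g50.0
```

View pics/s4.png

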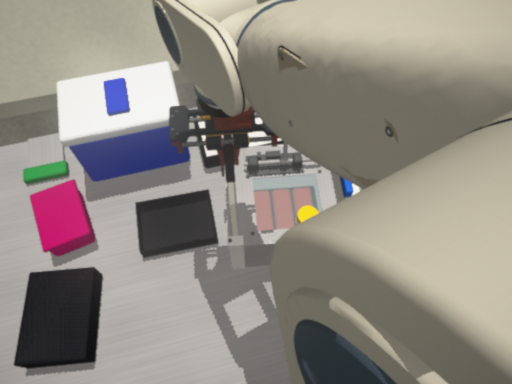

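```bash
python3 - <<'E'
from h import *
robot.move_linear(W(0,116.4,287),feed=.05);robot.sleep(.3); st()
eoat.release(); robot.move_linear(W(0,116.4,345),feed=.1); st('clear')
robot.goto(W(-50,300,360),Q); st('away')
a=imaging.grab_frame("scene")["image"];b=imaging.grab_frame("top")["image"]
cv2.imwrite('pics/end.png',np.concatenate([cv2.resize(i,(400,300)) for i in(a,b)],1)[:,:,::-1])
E
```

```text
t29.9 hatch [-1.000e-01  1.164e+02  2.857e+02] F [  4.6   2.7 -13.7] w0.0155 g50.0
clear t31.8 hatch [-3.000e-01  1.163e+02  3.445e+02] F [-0.5  0.1  0.5] w0.0876 g0.0
away t32.6 hatch [-49.9 299.1 359.3] F [ 0.2 -0.4 -0. ] w0.0879 g0.0
```

View pics/end.png

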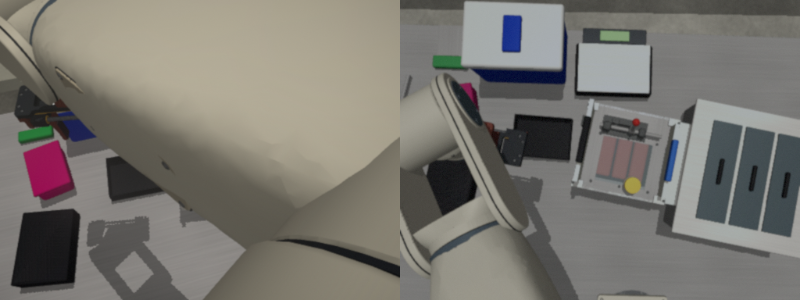

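The top view shows the bolt drawn, the pot in place and the arm clear. I'll check the door's height from how long its rail looks.

```bash
python3 - <<'E'
from h import *
t=imaging.grab_frame("top")
for n,c,b,z in(('black',((0,0,0),(179,255,60)),(222,145,248,215),(.214,.319)),('blue',((105,150,60),(128,255,255)),(335,165,365,240),(.224,))):
    r=blob(t,*c,b);print(n,r[0],r[2])
    for q in z: print(q,[np.round(RH.T@(onz(t,e,q)-C)*1000,0) for e in r[1]])
y=blob(t,(20,120,90),(34,255,255),(270,210,325,260));print('pot',y[0],RH.T@(onz(t,y[0],.195)-C)*1000)
E
```

```text
black [234.1036377  178.39379883] (10.1976318359375, 59.22821807861328)
0.214 [array([ 68., 120., 214.]), array([-52., 121., 214.])]
0.319 [array([ 53., 115., 319.]), array([-53., 116., 319.])]
blue [346.81204224 204.96333313] (7.660415172576904, 51.75567626953125)
0.224 [array([  50., -112.,  224.]), array([ -53., -111.,  224.])]
pot [296.75 236.75] [-84.03768992 -28.32769752 195.        ]
```

The rail measures ±53 mm at y = 115 when cast at z = 0.319, so the outer door is fully up. The inner door is consistent with shut, so I'm handing in.

```bash
python3 -c "
from h import *
print(workorder.job_done())"
```

```text
the job is handed in; nothing more can be done
None
```

I pressed the inner door shut on its sill (about 30 N at the tool), drew the bolt to its stop, raised the outer door about 105 mm and left it open, and handed the job in just after 32.6 s; no verdict came back.

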